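Ready the wind-up radio and hold its aerial up

ROBOT

A 6-joint arm with a two-finger parallel gripper is mounted at the origin on a cart in front of the work surface, level with it; the furniture and walls round the work are solid. World frame = base frame: x ahead of the robot, y to its left, z up, the work surface at z = 0. Lengths are in mm, angles in rad, forces in N, time in s.
With the tool pointing down it reaches from about 325 to 850 mm from the base axis. Payload 15.5 kg.
Tool frame: the origin (TCP) lies on the centre line of the jaws, within the pads' length; the fingertips stand 14 mm ahead of it and the grasp point (between the pads) lies 5 mm behind it; z points along the fingers, y is the line along which they close (so a half turn about z gives the same grasp; the last joint's range is limited). The gripper opens to 91 mm and grips with 3 to 60 N. Pads are 32 mm wide; open, the fingers measure 118 mm over their backs; the gripper's body (76 mm by 178 mm) begins 60 mm behind the grasp point.
Start: joints at [-1.298, 0.494, 1.345, -0, 1.302, -0.096], TCP at [224.728, -583.201, 227.915] pointing down, gripper open.
Joint ranges: [-2.91, 2.91], [-0.82, 2.16], [0.22, 2.67], [-1.22, 4.37], [0.12, 2.79], [-3.08, 3.08]. Speed limits (rad/s): [1.89, 1.89, 2.57, 3.01, 3.01, 3.01].

INTERFACE

Orientations are given as a rotation vector (axis times angle).
In Python, from rig import observe, viewer, close_job, spotter gives the robot as it stands. The module is installed in compiled form; this text tells all that it offers.
- The arm moves only by the tool play_rows, never from a script. Its argument "motion" is a list of rows, each a list of 5 numbers: the finger opening in mm, from 0 to 91.2, then the shift along the world's x, y, z in units of 50 mm (1.0 is 50 mm), then the turn about the world's z in degrees. A call has 1 to 8 rows; each row shifts and turns the commanded pose from where the row before left it; what a row does not reach is not made up. A row lasts 1/10 s, in which the tool goes at most 50 mm and 8.59 degrees, less where a joint would pass 70% of its speed; a pose out of reach is approached as far as the arm can. A call is refused whole if a number of a shift passes 1 or a number of a turn 8.59, either way. A call with a gripper value outside its range is refused whole. The fingers move at their own pace and stop on an object; "newtons" is the grip in N (left out, the last holds). Time passes only in rows, so rows that do not move let the fingers close. It gives the time, the measured TCP pose, the force, the opening and the grip force at its end, in the units of the state.
- observe(): the state, without advancing time (a new reading comes with each control period).
- viewer.capture(name): name is "scene" or "top" or "wrist"; returns the picture (384x512x3 uint8, red, green, blue); there is no depth.
- viewer.camera_model(name): a dict with "camera_matrix" (3x3 intrinsics, pixels), "rvec" (rotation vector, rad) and "tvec" (3), from world to camera coordinates, as OpenCV has them. Camera axes: x right, y down, z forward; pixel columns grow to the right and rows downward; lengths in mm; the calibration is good to about 2 mm. A picture is of the moment at which its call begins: read the wrist's pose just before it. camera_model takes no time and is no camera call; for the wrist camera it gives the pose at the moment of the call.
- close_job(): hands the job in; it is judged then, once.
Trained networks look in the newest picture that a camera, given by its name, has taken for a name from the list of things; names that differ only in an ending like _2 or _b are one class to them, and where a whole thing is asked for, a point or a joint stands for the part that bears it (a point fixed in the world has none). Each returns a list of dicts, best first, with "score" (0 to 1); they miss things now and then, are a little off and sometimes report something else, mostly with a low value. They report only what shows in the picture. A call takes as long as a camera call.
- spotter.recognise(camera, name): "position" ([x, y, z] in mm, in world coordinates, good to about 4 mm: the middle of the surface that is visible of it).
- spotter.regions_of(camera, name): "region" (384x512 bool, what is visible of it).
- spotter.landmark_of(camera, name): "position" ([x, y, z] in mm, in world coordinates, good to about 4 mm: a listed point, or the origin of a listed thing).
The state is a dict: "time_s": time; "qpos": joint angles; "dq": joint speeds; "joint_torque": joint torques, N m; "eef_pos": TCP position; "orientation": TCP orientation; "contact_force": force on the tool from outside, world axes, zero at the start; "moment": the same for the moment, N m; "grip_width": finger opening in mm; "grip_force": force on a finger pad.
Only numpy, scipy, OpenCV 4.12 (cv2) and the standard library are available. Lean on these libraries where they do the work, as an engineer would, in place of code of your own. Each camera call takes 0.05 s, during which the arm holds its last target. There are 200 camera calls.

TASK

Get the wind-up radio on the galley worktop ready for the weather report: first wind the key on its top clockwise, a bit at a time, until it comes up against its stop, then press the small round button beside the aerial so that the aerial's cap pops up. Take the cap and pull the aerial straight up, past the first stop where only the thin rod is out, to the second stop where the thick tube is fully out as well; the rod slides back when it is let go, so finish still gripping the cap and holding the aerial at full length. Leave the things lying round the radio where they are.

Things in the scene. Friction and masses are not known exactly. Their poses are not given: they have to be found in the camera images.
- radio: wind-up radio, off-white case with black ends, 80 mm deep (x), 200 mm wide (y), screwed down, immovable; knobs and loudspeaker at its front (-x), handle folded back. Origin: centre of its underside on the worktop; x to its back, z up. Flat deck on top at z = 109 mm (rims of the ends 112). On the deck at x = 0: key at y = +52 mm, release button at y = -36, aerial at y = -78
- wind_key (a joint): turn of the winding key about its upright axis, rad: grows clockwise seen from above, firm stop at 3.6 (fully wound); starts between 0.1 and 0.8. Turning takes 0.10 to 0.15 N m; a brake inside holds the key wherever it is let go
- key_grip (a point): middle of the key's wing, on its axis, 22 mm above the deck. The wing is an upright flat metal plate 44 mm long, 9 mm thick, 24 mm high (10 to 34 mm above the deck) on a thin stem; the point's x axis runs along the 44 mm, y through the thickness, z up; it turns with the key
- aerial_button (a joint): travel of the aerial release button, m: 0 up, 0.0045 fully down; sprung, 2.4 N to start and 5.1 N fully down. From 0.003 on, the aerial is released
- button_top (a point): centre of the top of the release button, a round push button 17 mm across standing 8 mm above the deck, pressed straight down
- aerial_mouth (a point): fixed point on the deck where the upright aerial leaves the radio
- aerial_cap: metal cap of the aerial, upright cylinder 14 mm across and 14 mm high; origin: centre of its underside, z up. Stowed, it is sunk in the deck, about 4 mm showing, and latched; once the button has been pressed a light spring lifts it about 22 mm, its underside then about 12 mm above the deck, and its sides can be gripped
- aerial_upper (a joint): how far the thin upper rod (5 mm thick, carries the cap) is drawn out of the lower tube, m: 0 stowed, about 0.022 popped up, 0.080 its stop. The same light spring draws it back to about 0.022 (up to 2 N) when it is let go
- aerial_lower (a joint): how far the lower tube (8 mm thick) is drawn out of the radio, m: 0 in, 0.080 its stop. It is stiff: it moves only once the upper rod has met its stop and the pull exceeds some 6 N, then stays where it is
- mug: white mug, 91 mm high; bystander, loose
- notebook: spiral notebook, 148 x 109 x 13 mm; bystander, loose
- keys: bunch of keys, 110 x 121 x 8 mm; bystander, loose
- spoon: table spoon, 191 x 38 x 13 mm; bystander, loose
- tape: roll of black tape, 62 mm across, 19 mm high, lying near the front of the radio; bystander, loose
- matchbox: matchbox, 36 x 60 x 13 mm, lying near the front of the radio; bystander, loose
- fish_tin: flat fish tin, 63 x 105 x 26 mm, left of the radio; bystander, loose

How it is judged:
By the outcome, as a careful person would: the job done as asked, in the order asked, and still so for the second after the job is handed in, while the arm keeps its last pose, push and grip.
It also fails if it takes over 70 s, if anything falls off the work surface, if the arm or the gripper's body presses on something with over 40 N, if the wrist force passes 120 N, or if a joint passes its speed limit or range.

## Working session

There is one attempt and no reset: what is moved stays moved. The work goes in short steps, Python scripts to look and compute and a tool call to move; the robot and the scene stay as the last step left them, time stands still between calls to the robot, and variables do not carry over. Pictures are saved under pics/ and viewed, at most 10 in all, crops included, and the job is handed in when it is done.

Besides the shell and the picture viewer there is one more tool, called as name(argument=value, ...) on one line, values as JSON. play_rows: Moves the arm, as the interface text tells. Its arguments: {"type":"object","properties":{"motion":{"type":"array"},"newtons":{"type":"number"}},"required":["motion"]}

```bash
mkdir -p pics; python3 - <<'E'
from rig import observe, viewer, spotter
import cv2,numpy as np
o=observe();print(o['time_s'],o['eef_pos'],o['orientation'],o['grip_width'])
ims=[]
for c in ['scene','top']:
    im=viewer.capture(c);ims.append(im)
    for n in ['key_grip','button_top','aerial_mouth','aerial_cap','radio']:
        r=spotter.landmark_of(c,n)
        print(c,n,[(np.round(a['position'],1).tolist(),round(a['score'],2)) for a in r[:2]])
cv2.imwrite('pics/a.png',cv2.cvtColor(cv2.resize(np.vstack(ims),(400*1,600)) ,cv2.COLOR_RGB2BGR))
cv2.imwrite('pics/scene.png',cv2.cvtColor(ims[0],cv2.COLOR_RGB2BGR));cv2.imwrite('pics/top.png',cv2.cvtColor(ims[1],cv2.COLOR_RGB2BGR))
E
```

```text
0.0 [ 224.64184477 -582.85629799  227.33295561] [-3.08743481e+00 -5.74334610e-01  1.79570100e-04] 91.3205287056149
scene key_grip []
scene button_top []
scene aerial_mouth [([541.4, 28.9, 110.5], 0.55)]
scene aerial_cap []
scene radio [([525.0, 110.3, 0.6], 0.92)]
top key_grip [([516.3, 157.8, 134.0], 0.7)]
top button_top [([530.0, 75.1, 115.2], 0.49), ([408.1, 157.4, -2.9], 0.19)]
top aerial_mouth [([538.5, 34.7, 109.5], 0.64), ([536.7, 34.5, 101.2], 0.52)]
top aerial_cap [([540.8, 35.0, 96.3], 0.49), ([440.3, 40.0, 0.2], 0.39)]
top radio [([526.9, 111.6, 0.2], 0.92), ([408.0, 161.1, -3.7], 0.67)]
```

View pics/scene.png

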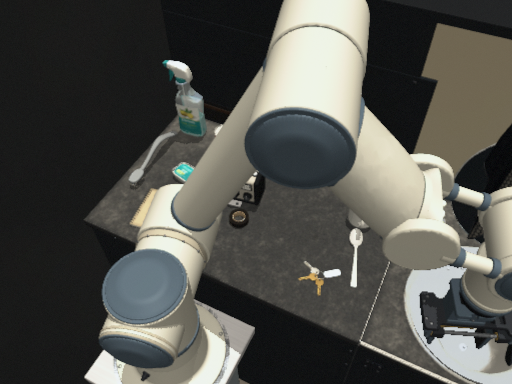

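View pics/top.png

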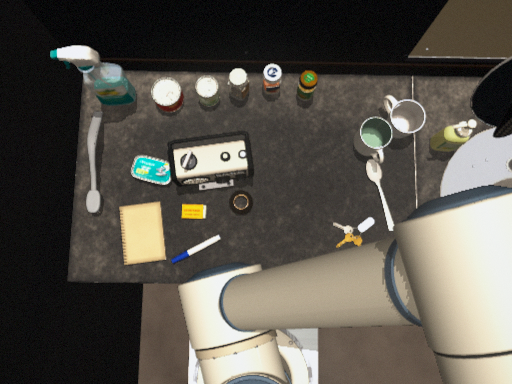

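The top view shows the radio at px (170–252, 133–190): key (188,160), button (225,157), aerial (242,154). The network's points agree with a yaw of about 10°. I'll move over it for a close look.

play_rows(motion=[[60,0.36,0.9,0.15,0],[60,0.36,0.9,0.15,0],[60,0.36,0.9,0.15,0],[60,0.36,0.9,0.15,0],[60,0.36,0.9,0.15,0],[60,0.36,0.9,0.15,0],[60,0.36,0.9,0.15,0],[60,0.36,0.9,0.15,0]])

```text
time_s: 1.4
eef_pos: [369.0, -221.4, 288.4]
orientation: [3.088, 0.574, 0.001]
contact_force: [1.3, -0.2, -0.1]
grip_width: 59.7
grip_force: 0.0
```

play_rows(motion=[[60,0.36,0.9,0.1,0],[60,0.36,0.9,0.1,0],[60,0.36,0.9,0.1,0],[60,0.36,0.9,0.1,0],[60,0.36,0.9,0.1,0],[60,0.36,0.9,0.1,0],[60,0,0,0,0],[60,0,0,0,0]])

```text
time_s: 2.2
eef_pos: [476.8, 47.7, 317.8]
orientation: [3.088, 0.578, -0.0]
contact_force: [-0.4, -1.0, -0.1]
grip_width: 60.1
grip_force: 0.0
```

```bash
cat > h.py <<'E'
from rig import observe, viewer, spotter
import cv2,numpy as np
def look(c,names):
    im=viewer.capture(c)
    for n in names:
        print(c,n,[(np.round(a['position'],1).tolist(),round(a['score'],2)) for a in spotter.landmark_of(c,n)[:2]])
    return im
def save(im,f): cv2.imwrite('pics/'+f,cv2.cvtColor(im,cv2.COLOR_RGB2BGR))
def st():
    o=observe();print(round(o['time_s'],2),np.round(o['eef_pos'],1),np.round(o['orientation'],3),'w',round(o['grip_width'],1),'F',np.round(o['contact_force'],1),'q',np.round(o['qpos'],2));return o
def plane(c,uv,z):
    m=viewer.camera_model(c);K=np.array(m['camera_matrix']);R=cv2.Rodrigues(np.array(m['rvec'],float))[0];t=np.array(m['tvec'],float).ravel()
    C=-R.T@t;out=[]
    for p in np.atleast_2d(uv):
        d=R.T@np.linalg.solve(K,[p[0],p[1],1.]);out.append(C+d*(z-C[2])/d[2])
    return np.array(out)
E
python3 - <<'E'
from h import *
st()
im=look('wrist',['key_grip','button_top','aerial_mouth','aerial_cap','radio'])
save(im,'w1.png')
r=spotter.regions_of('wrist','key_grip')
for a in r[:2]:
    m=a['region'];v,u=np.nonzero(m);print(a['score'],m.sum(),u.mean(),v.mean(),cv2.minAreaRect(np.c_[u,v].astype(np.float32)))
E
```

```text
2.2 [476.8  47.7 317.8] [ 3.088  0.578 -0.   ] w 60.1 F [-0.4 -1.  -0.1] q [-0.02  0.2   1.55 -0.    1.39  1.18]
wrist key_grip [([522.6, 159.3, 128.3], 0.66)]
wrist button_top [([536.5, 71.3, 119.6], 0.64)]
wrist aerial_mouth [([538.8, 36.2, 109.2], 0.56)]
wrist aerial_cap [([541.4, 34.8, 101.8], 0.5)]
wrist radio [([525.4, 111.0, -3.8], 0.74), ([516.4, 157.2, 131.5], 0.64)]
0.96 617 161.097244732577 90.82333873581848 ((162.02308654785156, 92.18460845947266), (17.62886619567871, 45.8701286315918), 37.87498474121094)
```

View pics/w1.png

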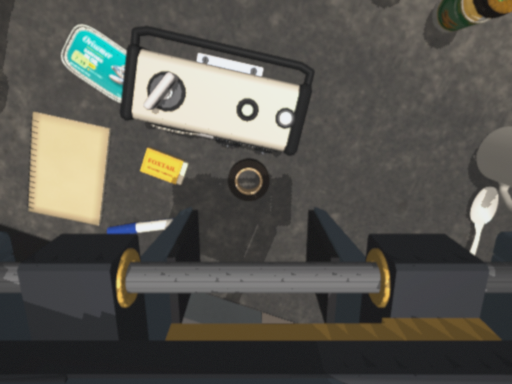

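The wrist view shows the key wing from about px (147,108) to (174,75), the button at (247,109) and the sunk cap at (286,118). Next I compute positions from these pixels.

```bash
python3 - <<'E'
from h import *
im=cv2.imread('pics/w1.png')
w=plane('wrist',[[148,106],[172.5,77]],143-0);print('wing',w, np.degrees(np.arctan2(*(w[1]-w[0])[1::-1])),np.linalg.norm(w[1]-w[0]),w.mean(0))
print('btn',plane('wrist',[247,109],117),'cap',plane('wrist',[286,118],113))
R=cv2.Rodrigues(observe()['orientation'])[0];print('tool y deg',np.degrees(np.arctan2(R[1,1],R[0,1])))
cv2.imwrite('pics/w1z.png',cv2.resize(im[20:160,110:320],(798,532),interpolation=cv2.INTER_CUBIC))
r=spotter.landmark_of('wrist','key_grip')
E
```

```text
wing [[502.04743538 166.00356683 143.        ]
 [536.32951985 151.6593184  143.        ]] -22.705322232887667 37.16206100930835 [519.18847761 158.83144262 143.        ]
btn [[532.9197224   74.82525511 117.        ]] cap [[538.96628762  32.36857002 113.        ]]
tool y deg -69.01726854340235
```

View pics/w1z.png

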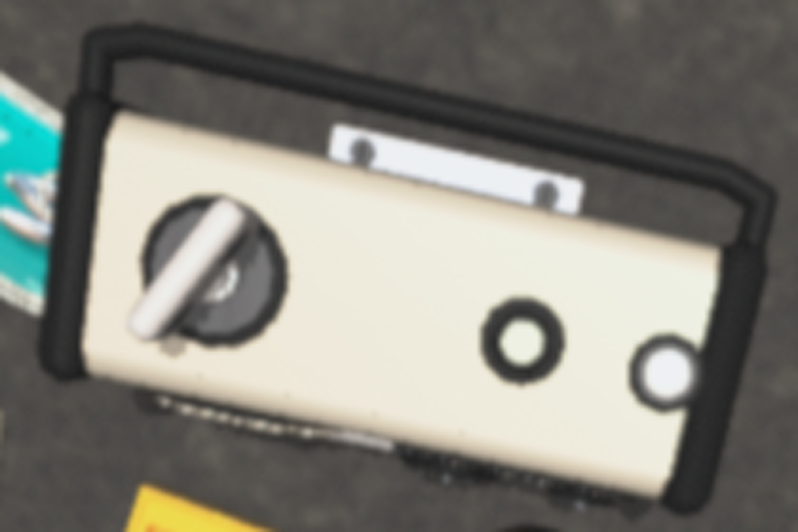

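play_rows(motion=[[60,0.1,0.28,-0.1,8.56],[60,0.1,0.28,-0.1,8.56],[60,0.1,0.28,-0.1,8.56],[60,0.1,0.28,-0.1,8.56],[60,0.1,0.28,-0.1,8.56],[60,0.1,0.28,-0.1,8.56],[60,0.1,0.28,-0.1,8.56],[60,0.13,0.3,-0.1,8.56]])

```text
time_s: 3.4
eef_pos: [518.4, 159.9, 277.7]
orientation: [-2.224, -2.219, 0.0]
contact_force: [0.4, -0.0, -0.4]
grip_width: 60.0
grip_force: 0.0
```

play_rows(motion=[[60,0,0,-0.1,8.56],[60,0,0,-0.1,8.56],[60,0,0,-0.1,8.56],[60,0,0,-0.1,8.56],[60,0,0,-0.1,8.56],[60,0,0,-0.1,8.56],[60,0,0,-0.1,8.56],[60,0,0,-0.1,8.56]])

```text
time_s: 4.2
eef_pos: [518.3, 159.4, 237.7]
orientation: [-0.59, -3.086, 0.0]
contact_force: [0.7, 0.4, -0.5]
grip_width: 59.9
grip_force: 0.0
```

```bash
python3 - <<'E'
from h import *
st()
im=look('wrist',['key_grip','button_top','aerial_mouth'])
save(im,'w2.png')
r=spotter.landmark_of('top','key_grip')
E
```

```text
4.2 [518.3 159.4 237.7] [-0.59  -3.086  0.   ] w 59.9 F [ 0.7  0.4 -0.5] q [ 0.19  0.37  1.54  0.    1.24 -1.  ]
wrist key_grip [([517.4, 158.1, 133.6], 0.95)]
wrist button_top []
wrist aerial_mouth [([539.4, 37.1, 109.2], 0.84)]
```

View pics/w2.png

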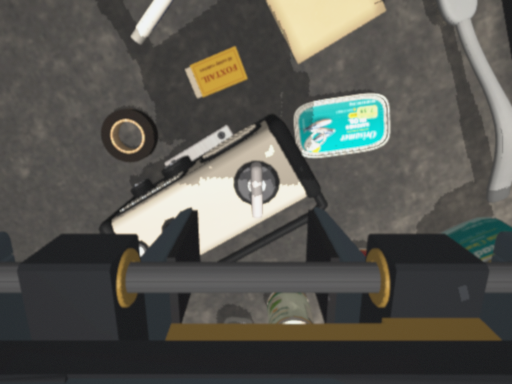

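The wing stands at column 257, upright between the jaws, so it is aligned and centred. I'll descend and grip.

play_rows(motion=[[60,0,0,-0.6,0],[60,0,0,-0.6,0],[60,0,0,-0.5,0],[60,0,0,-0.3,0],[60,0,0,-0.13,0],[40,0,0,0,0],[20,0,0,0,0],[4,0,0,0,0]], newtons=30)

```text
time_s: 5.25
eef_pos: [518.8, 159.9, 132.4]
orientation: [0.599, 3.082, 0.001]
contact_force: [0.3, -0.3, 0.2]
grip_width: 38.8
grip_force: 0.0
```

play_rows(motion=[[4,0,0,0,0],[4,0,0,0,0],[4,0,0,0,0]])

```text
time_s: 5.55
eef_pos: [518.4, 159.9, 131.7]
orientation: [0.599, 3.084, 0.0]
contact_force: [3.0, 6.7, 0.5]
grip_width: 14.8
grip_force: 4.7
```

```bash
python3 -c "
from h import *
o=st();print(o['moment'],o['grip_force'])"
```

```text
5.55 [518.4 159.9 131.7] [0.599 3.084 0.   ] w 14.8 F [3.  6.7 0.5] q [ 0.19  0.5   1.66  0.    0.98 -1.  ]
[ 1.66907704 -0.75083943 -0.02044954] 4.683078825473785
```

One finger touched first, and the force is toward +y. I'll shift about 2.5 mm that way, which also matches the radio geometry, and close.

play_rows(motion=[[4,0.01,0.05,0,0],[4,0,0,0,0],[4,0,0,0,0]])

```text
time_s: 5.85
eef_pos: [519.2, 162.3, 131.7]
orientation: [0.598, 3.083, 0.0]
contact_force: [2.0, -0.1, 4.1]
grip_width: 9.0
grip_force: 30.0
```

```bash
python3 -c "
from h import *
o=st();print(o['moment'],o['grip_force'])"
```

```text
5.85 [519.2 162.3 131.7] [0.598 3.083 0.   ] w 9.0 F [ 2.  -0.1  4.1] q [ 0.19  0.5   1.66 -0.    0.98 -0.99]
[-0.05214423 -0.56098455  0.10386648] 29.997340589761734
```

Gripped and centred (9.0 mm). Now the first clockwise stroke.

play_rows(motion=[[4,0,0,0,-5],[4,0,0,0,-6],[4,0,0,0,-6],[4,0,0,0,-6],[4,0,0,0,-6],[4,0,0,0,-6],[4,0,0,0,-5],[4,0,0,0,0]])

```text
time_s: 6.65
eef_pos: [518.9, 162.0, 131.7]
orientation: [1.622, 2.69, -0.0]
contact_force: [0.5, -4.0, 7.8]
grip_width: 9.0
grip_force: 30.0
```

```bash
python3 -c "
from h import *
o=st();print(o['moment'],o['grip_force'])"
```

```text
6.65 [518.9 162.  131.7] [ 1.622  2.69  -0.   ] w 9.0 F [ 0.5 -4.   7.8] q [ 0.19  0.5   1.66 -0.    0.99 -0.29]
[-0.72394213 -0.22033531 -0.07061699] 30.00291958451271
```

play_rows(motion=[[22,0,0,0,0],[22,0,0,0,0],[4,0,0,0,0],[4,0,0,0,0],[4,0,0,0,0]])

```text
time_s: 7.15
eef_pos: [518.7, 162.4, 131.3]
orientation: [-1.617, -2.693, -0.0]
contact_force: [0.3, 0.6, -0.9]
grip_width: 9.0
grip_force: 30.0
```

play_rows(motion=[[4,0,0,0,-5],[4,0,0,0,-6],[4,0,0,0,-6],[4,0,0,0,-6],[4,0,0,0,-6],[4,0,0,0,-6],[4,0,0,0,-5],[4,0,0,0,0]])

```text
time_s: 7.95
eef_pos: [518.5, 162.3, 131.3]
orientation: [-2.442, -1.976, 0.001]
contact_force: [-0.5, 0.9, 0.1]
grip_width: 8.9
grip_force: 30.0
```

```bash
python3 -c "
from h import *
o=st();print(o['moment'],o['grip_force'])"
```

```text
7.95 [518.5 162.3 131.3] [-2.442e+00 -1.976e+00  1.000e-03] w 8.9 F [-0.5  0.9  0.1] q [0.19 0.5  1.66 0.   0.99 0.4 ]
[ 0.16810977  0.04365556 -0.01976451] 29.999435395002365
```

play_rows(motion=[[22,0,0,0,0],[22,0,0,0,0],[4,0,0,0,0],[4,0,0,0,0],[4,0,0,0,0]])

```text
time_s: 8.45
eef_pos: [518.5, 162.3, 131.4]
orientation: [-2.44, -1.978, 0.001]
contact_force: [-1.6, 0.2, 0.9]
grip_width: 8.5
grip_force: 30.0
```

play_rows(motion=[[4,0,0,0,-5],[4,0,0,0,-6],[4,0,0,0,-6],[4,0,0,0,-6],[4,0,0,0,-6],[4,0,0,0,-6],[4,0,0,0,-5],[4,0,0,0,0]])

```text
time_s: 9.25
eef_pos: [518.3, 162.4, 131.4]
orientation: [-2.971, -1.021, 0.001]
contact_force: [-3.1, 2.4, 3.3]
grip_width: 8.8
grip_force: 30.0
```

```bash
python3 -c "
from h import *
o=st();print(o['moment'],o['grip_force'])"
```

```text
9.25 [518.3 162.4 131.4] [-2.971e+00 -1.021e+00  1.000e-03] w 8.8 F [-3.1  2.4  3.3] q [0.19 0.5  1.66 0.   0.99 1.1 ]
[ 0.34171819  0.63900765 -0.05598048] 30.000526160001755
```

play_rows(motion=[[22,0,0,0,0],[22,0,0,0,0],[4,0,0,0,0],[4,0,0,0,0],[4,0,0,0,0]])

```text
time_s: 9.75
eef_pos: [518.6, 162.6, 131.4]
orientation: [-2.969, -1.024, 0.0]
contact_force: [-1.0, 4.6, 0.7]
grip_width: 8.7
grip_force: 30.0
```

play_rows(motion=[[4,0,0,0,-5],[4,0,0,0,-5],[4,0,0,0,-5],[4,0,0,0,-5],[4,0,0,0,-5]])

```text
time_s: 10.25
eef_pos: [518.6, 162.6, 131.4]
orientation: [-3.121, -0.352, 0.0]
contact_force: [-2.3, 4.5, -0.7]
grip_width: 8.9
grip_force: 30.0
```

```bash
python3 -c "
from h import *
o=st();print(o['moment'],o['grip_force'])"
```

```text
10.25 [518.6 162.6 131.4] [-3.121 -0.352  0.   ] w 8.9 F [-2.3  4.5 -0.7] q [0.19 0.5  1.66 0.   0.98 1.54]
[0.74977449 0.36690405 0.16937172] 30.000088065862656
```

play_rows(motion=[[4,0,0,0,-5],[4,0,0,0,-5],[4,0,0,0,-5]])

```text
time_s: 10.55
eef_pos: [518.6, 162.5, 131.4]
orientation: [-3.141, 0.059, 0.0]
contact_force: [-1.4, 3.5, 1.1]
grip_width: 8.9
grip_force: 30.0
```

```bash
python3 -c "
from h import *
o=st();print(o['moment'],o['grip_force'])"
```

```text
10.55 [518.6 162.5 131.4] [-3.141  0.059  0.   ] w 8.9 F [-1.4  3.5  1.1] q [0.19 0.5  1.66 0.   0.98 1.8 ]
[0.66359536 0.29889132 0.10814204] 30.00025525689125
```

play_rows(motion=[[4,0,0,0,-4],[4,0,0,0,-4]])

```text
time_s: 10.75
eef_pos: [518.6, 162.5, 131.4]
orientation: [-3.129, 0.277, 0.0]
contact_force: [-1.5, 3.7, 1.1]
grip_width: 8.8
grip_force: 30.0
```

```bash
python3 -c "
from h import *
o=st();print(o['moment'],o['grip_force'])"
```

```text
10.75 [518.6 162.5 131.4] [-3.129  0.277  0.   ] w 8.8 F [-1.5  3.7  1.1] q [0.19 0.5  1.66 0.   0.98 1.94]
[0.71208469 0.35001345 0.16698758] 30.000776052474976
```

play_rows(motion=[[4,0,0,0,-3],[4,0,0,0,-3]])

```text
time_s: 10.95
eef_pos: [518.6, 162.5, 131.4]
orientation: [-3.11, 0.439, 0.0]
contact_force: [-1.7, 3.4, 0.0]
grip_width: 8.7
grip_force: 30.0
```

```bash
python3 -c "
from h import *
o=st();print(o['moment'],o['grip_force'])"
```

```text
10.95 [518.6 162.5 131.4] [-3.11   0.439  0.   ] w 8.7 F [-1.7  3.4  0. ] q [0.19 0.5  1.66 0.   0.98 2.04]
[0.71558816 0.33533913 0.10097753] 30.00120297074318
```

play_rows(motion=[[4,0,0,0,-3],[4,0,0,0,-3]])

```text
time_s: 11.15
eef_pos: [518.6, 162.5, 131.4]
orientation: [-3.084, 0.6, 0.0]
contact_force: [0.2, 2.5, 0.8]
grip_width: 10.0
grip_force: 31.3
```

```bash
python3 -c "
from h import *
o=st();print(o['moment'],o['grip_force'])"
```

```text
11.15 [518.6 162.5 131.4] [-3.084  0.6    0.   ] w 10.0 F [0.2 2.5 0.8] q [0.19 0.5  1.66 0.   0.98 2.15]
[0.58329997 0.12508667 0.96875557] 31.257205463480204
```

play_rows(motion=[[4,0,0,0,-3],[4,0,0,0,-3]])

```text
time_s: 11.35
eef_pos: [518.8, 162.5, 131.5]
orientation: [3.048, -0.76, 0.0]
contact_force: [-1.7, 2.1, -0.6]
grip_width: 12.8
grip_force: 34.5
```

```bash
python3 -c "
from h import *
o=st();print(o['moment'],o['grip_force'])"
```

```text
11.35 [518.8 162.5 131.5] [ 3.048 -0.76   0.   ] w 12.8 F [-1.7  2.1 -0.6] q [ 0.19  0.5   1.66 -0.    0.98  2.25]
[0.57167149 0.3014708  1.29152503] 34.47113838046789
```

The stop was felt at about 3.1 rad of turn: the moment jumped from 0.1 to over 1 N m. I'll release, lift and go to the button at (532.6, 75.6).

play_rows(motion=[[60,0,0,0,0],[60,0,0,0,0],[60,0,0,0,0],[60,0,0,0.5,0],[60,0,0,0.7,0],[20,0.03,-0.2,0,8.5],[0,0.05,-0.3,0,8.5],[0,0.05,-0.3,0,8.5]])

```text
time_s: 12.15
eef_pos: [525.4, 121.9, 191.7]
orientation: [-3.141, 0.056, -0.001]
contact_force: [1.0, 0.2, -0.3]
grip_width: 31.9
grip_force: 0.0
```

play_rows(motion=[[0,0.05,-0.3,0,8.5],[0,0.05,-0.3,0,8.5],[0,0.05,-0.3,0,8.5],[0,0,-0.04,0,8.5],[0,0,0,0,8.5],[0,0,0,0,8.5],[0,0,0,0,8.5],[0,0,0,0,8.5]])

```text
time_s: 12.95
eef_pos: [532.7, 75.2, 191.4]
orientation: [2.636, 1.709, -0.0]
contact_force: [0.6, 0.1, -0.3]
grip_width: 0.4
grip_force: 0.0
```

play_rows(motion=[[0,0,0,0,8.5],[0,0,0,0,8.5],[0,0,0,0,8.5],[0,0,0,0,8.5],[0,0,0,0,0]])

```text
time_s: 13.45
eef_pos: [532.7, 75.2, 191.4]
orientation: [2.025, 2.402, -0.0]
contact_force: [0.8, 0.1, 0.7]
grip_width: 0.6
grip_force: 0.0
```

```bash
python3 - <<'E'
from h import *
o=st();R=cv2.Rodrigues(o['orientation'])[0];print('tool y deg',np.degrees(np.arctan2(R[1,1],R[0,1])))
im=look('top',['button_top','aerial_mouth','key_grip'])
im2=look('wrist',['button_top','aerial_mouth','aerial_cap','key_grip'])
save(im2,'w3.png')
E
```

```text
13.45 [532.7  75.2 191.4] [ 2.025  2.402 -0.   ] w 0.6 F [0.8 0.1 0.7] q [ 0.03  0.41  1.61 -0.    1.12 -0.14]
tool y deg 9.745486204152511
top button_top []
top aerial_mouth []
top key_grip [([517.9, 162.3, 133.2], 0.58)]
wrist button_top [([534.1, 75.8, 119.4], 0.57)]
wrist aerial_mouth [([540.2, 34.5, 110.4], 0.66)]
wrist aerial_cap [([540.7, 33.8, 102.2], 0.35)]
wrist key_grip [([517.5, 155.5, 132.4], 0.74)]
```

View pics/w3.png

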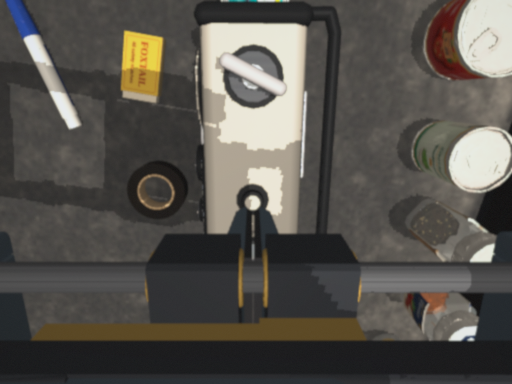

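The wrist view shows the button at (253,202), in line with the closed fingers at column 254. Now the press.

play_rows(motion=[[0,0,0,-0.5,0],[0,0,0,-0.4,0],[0,0,0,-0.2,0],[0,0,0,-0.08,0],[0,0,0,-0.06,0],[0,0,0,-0.03,0],[0,0,0,0,0]])

```text
time_s: 14.6
eef_pos: [532.8, 75.3, 128.4]
orientation: [2.029, 2.398, 0.0]
contact_force: [-3.5, -0.5, 4.3]
grip_width: 0.5
grip_force: 2.0
```

play_rows(motion=[[0,0,0,-0.03,0],[0,0,0,-0.02,0],[0,0,0,0,0],[0,0,0,0,0]])

```text
time_s: 15.0
eef_pos: [532.9, 75.3, 126.5]
orientation: [2.029, 2.398, 0.001]
contact_force: [-6.4, -0.7, 21.5]
grip_width: 0.4
grip_force: 10.7
```

play_rows(motion=[[0,0,0,0.5,0],[0,0,0,0.6,0],[20,0,0,0.6,0],[40,0.07,-0.7,0.2,0],[40,0.07,-0.7,0,0],[40,0,-0.7,0,0],[40,0,0,0,0]])

```text
time_s: 15.7
eef_pos: [540.3, -33.2, 220.8]
orientation: [2.031, 2.394, 0.0]
contact_force: [-0.5, -0.1, 0.0]
grip_width: 38.2
grip_force: 0.0
```

```bash
python3 - <<'E'
from h import *
o=st()
im2=look('wrist',['button_top','aerial_mouth','aerial_cap'])
save(im2,'w4.png')
E
```

```text
15.7 [540.3 -33.2 220.8] [2.031 2.394 0.   ] w 38.2 F [-0.5 -0.1  0. ] q [-0.17  0.38  1.56 -0.    1.19 -0.33]
wrist button_top [([533.2, 73.9, 117.6], 0.94), ([540.0, 32.2, 121.3], 0.16)]
wrist aerial_mouth [([540.4, 33.0, 109.4], 0.97)]
wrist aerial_cap [([537.5, 35.3, 126.3], 0.88), ([528.1, 113.0, 0.4], 0.4)]
```

View pics/w4.png

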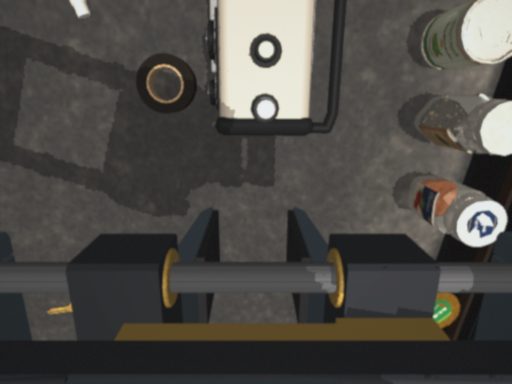

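The cap is at (264,106) and the button at (265,49). The landmark height of 126 says the cap has popped. I'll check its position on the plane of its top.

```bash
python3 -c "
from h import *
print(plane('wrist',[264,105.5],135),plane('wrist',[265.5,49],117))"
```

```text
[[536.45988272  41.53708771 135.        ]] [[531.18565834  80.86393381 117.        ]]
```

play_rows(motion=[[40,-0.03,0.7,0,0],[40,0,0.66,0,0],[40,0,0,-0.5,0],[40,0,0,-0.6,0],[40,0,0,-0.4,0],[40,0,0,-0.2,0],[40,0,0,-0.12,0],[40,0,0,0,0]], newtons=30)

```text
time_s: 16.7
eef_pos: [538.2, 38.6, 129.3]
orientation: [-2.028, -2.399, 0.0]
contact_force: [-0.6, -0.4, -0.2]
grip_width: 39.9
grip_force: 0.0
```

play_rows(motion=[[20,0,0,0,0],[10,0,0,0,0],[10,0,0,0,0],[10,0,0,0,0]])

```text
time_s: 17.1
eef_pos: [538.1, 38.2, 129.7]
orientation: [2.029, 2.398, -0.0]
contact_force: [0.5, -0.5, 0.9]
grip_width: 12.8
grip_force: 30.0
```

```bash
python3 -c "
from h import *
o=st();print(o['moment'],o['grip_force'])"
```

```text
17.1 [538.1  38.2 129.7] [ 2.029  2.398 -0.   ] w 12.8 F [ 0.5 -0.5  0.9] q [-0.04  0.5   1.67 -0.    0.98 -0.21]
[-0.11716163 -0.46046079  0.04155765] 30.006949603557587
```

The y target overshot by about 3.5 mm because the earlier reading was still in motion. I'll recentre and regrip.

play_rows(motion=[[30,0,0,0,0],[30,0,0,0,0],[30,0.02,-0.07,0,0],[20,0,0,0,0],[10,0,0,0,0],[10,0,0,0,0],[10,0,0,0,0],[10,0,0,0,0]])

```text
time_s: 17.9
eef_pos: [538.8, 34.7, 129.3]
orientation: [-2.029, -2.398, 0.001]
contact_force: [-3.6, -2.7, -0.6]
grip_width: 12.8
grip_force: 30.0
```

play_rows(motion=[[10,0,0,0.1,0],[10,0,0,0.2,0],[10,0,0,0,0],[10,0,0,0,0]], newtons=40)

```text
time_s: 18.3
eef_pos: [538.9, 34.8, 145.3]
orientation: [-2.029, -2.398, 0.0]
contact_force: [-4.3, -3.8, -0.4]
grip_width: 12.4
grip_force: 40.0
```

play_rows(motion=[[10,-0.01,-0.01,0.2,0],[10,0,0,0.2,0],[10,0,0,0.1,0],[10,0,0,0,0]])

```text
time_s: 18.7
eef_pos: [538.9, 34.5, 170.5]
orientation: [2.028, 2.398, 0.001]
contact_force: [-2.5, 2.1, -0.4]
grip_width: 12.6
grip_force: 40.0
```

play_rows(motion=[[10,0,0,0.2,0],[10,0,0,0.2,0],[10,0,0,0.1,0],[10,0,0,0,0]])

```text
time_s: 19.1
eef_pos: [538.9, 34.4, 195.2]
orientation: [2.029, 2.398, 0.001]
contact_force: [-1.0, 3.4, -2.5]
grip_width: 12.6
grip_force: 40.0
```

play_rows(motion=[[10,0,0,0.2,0],[10,0,0,0.2,0],[10,0,0,0.1,0],[10,0,0,0,0]])

```text
time_s: 19.5
eef_pos: [538.8, 34.3, 220.3]
orientation: [2.029, 2.398, 0.001]
contact_force: [-1.0, 3.8, -2.5]
grip_width: 12.9
grip_force: 40.0
```

play_rows(motion=[[10,0,0,0.1,0],[10,0,0,0.1,0],[10,0,0,0.1,0]])

```text
time_s: 19.8
eef_pos: [538.7, 34.3, 234.7]
orientation: [-2.029, -2.398, 0.0]
contact_force: [0.0, 3.1, -5.1]
grip_width: 12.9
grip_force: 40.0
```

```bash
python3 - <<'E'
from h import *
o=st()
im=look('scene',['aerial_cap','aerial_mouth'])
im2=look('wrist',['aerial_cap','aerial_mouth'])
look('top',['key_grip'])
save(np.hstack([im[80:304,120:420],im2[0:224,106:406]]),'w5.png')
E
```

```text
19.8 [538.7  34.3 234.7] [-2.029 -2.398  0.   ] w 12.9 F [ 0.   3.1 -5.1] q [-0.05  0.37  1.55  0.    1.23 -0.21]
scene aerial_cap []
scene aerial_mouth [([538.2, 32.7, 106.0], 0.89)]
wrist aerial_cap [([536.5, 30.9, 227.5], 0.93)]
wrist aerial_mouth [([541.4, 37.7, 109.0], 0.88), ([526.3, 113.4, -1.6], 0.7)]
top key_grip []
```

View pics/w5.png

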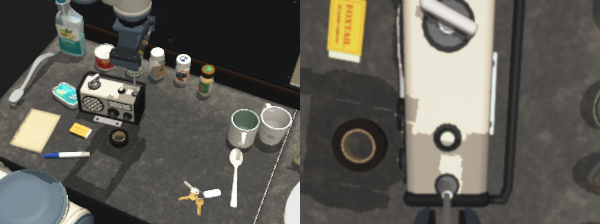

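The cap is in the jaws (cap at z≈227), the aerial runs down from it at about px (447,185), and the bystanders are untouched. I'll go on to the second stop.

play_rows(motion=[[10,0,0,0.1,0],[10,0,0,0.1,0],[10,0,0,0.1,0],[10,0,0,0.1,0],[10,0,0,0.1,0]])

```text
time_s: 20.7
eef_pos: [538.7, 34.3, 259.9]
orientation: [2.029, 2.398, -0.0]
contact_force: [0.6, 3.3, -5.8]
grip_width: 12.2
grip_force: 40.0
```

play_rows(motion=[[10,0,0,0.04,0],[10,0,0,0.04,0]])

```text
time_s: 20.9
eef_pos: [538.7, 34.3, 263.6]
orientation: [2.029, 2.398, 0.0]
contact_force: [1.5, 3.5, -5.6]
grip_width: 12.7
grip_force: 40.0
```

play_rows(motion=[[10,0,0,0.03,0],[10,0,0,0.03,0]])

```text
time_s: 21.1
eef_pos: [538.7, 34.3, 266.4]
orientation: [-2.029, -2.398, 0.0]
contact_force: [0.9, 4.2, -5.1]
grip_width: 12.8
grip_force: 40.0
```

play_rows(motion=[[10,0,0,0.02,0],[10,0,0,0.02,0]])

```text
time_s: 21.3
eef_pos: [538.7, 34.3, 268.4]
orientation: [-2.029, -2.398, 0.0]
contact_force: [0.5, 4.4, -4.6]
grip_width: 12.4
grip_force: 40.0
```

play_rows(motion=[[10,0,0,0.02,0],[10,0,0,0,0]])

```text
time_s: 21.5
eef_pos: [538.8, 34.3, 269.5]
orientation: [2.029, 2.398, 0.0]
contact_force: [-1.0, 2.7, -2.8]
grip_width: 12.5
grip_force: 40.0
```

play_rows(motion=[[10,0,0,0.03,0],[10,0,0,0.03,0]])

```text
time_s: 21.7
eef_pos: [537.9, 34.3, 270.5]
orientation: [-2.028, -2.396, 0.003]
contact_force: [8.4, 3.1, -42.3]
grip_width: 12.9
grip_force: 40.0
```

```bash
python3 -c "
from h import *
st();look('wrist',['aerial_cap','aerial_mouth']);look('wrist',['aerial_cap'])"
```

```text
21.7 [537.9  34.3 270.5] [-2.028 -2.396  0.003] w 12.9 F [  8.4   3.1 -42.3] q [-0.05  0.33  1.49  0.    1.32 -0.21]
wrist aerial_cap [([537.8, 31.5, 260.6], 0.78)]
wrist aerial_mouth []
wrist aerial_cap [([540.4, 31.7, 261.2], 0.85)]
```

The second stop is firm: 42 N with the cap at z≈261, where 259 was expected. I'll ease the pull a little and hold.

play_rows(motion=[[10,0,0,-0.016,0],[10,0,0,0,0],[10,0,0,0,0]])

```text
time_s: 22.25
eef_pos: [538.2, 34.3, 270.2]
orientation: [-2.028, -2.397, 0.002]
contact_force: [5.9, 3.3, -24.2]
grip_width: 12.4
grip_force: 40.0
```

play_rows(motion=[[10,0,0,0,0],[10,0,0,0,0],[10,0,0,0,0],[10,0,0,0,0],[10,0,0,0,0],[10,0,0,0,0]])

```text
time_s: 22.85
eef_pos: [538.2, 34.3, 270.3]
orientation: [-2.028, -2.397, 0.002]
contact_force: [5.1, 3.7, -24.7]
grip_width: 12.4
grip_force: 40.0
```

The hold is steady, so I'm handing in.

```bash
python3 -c "
from rig import close_job
print(close_job())"
```

```text
the job is handed in; nothing more can be done
None
```

The job is handed in at about 23 s: the key is wound to its stop, the button was pressed and the cap popped up, and the arm is still gripping the cap with the aerial held firm at its second stop (about 25 N); the tape, matchbox and other things around the radio looked untouched in the last pictures.

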